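# Roll the pipe stub into the V-block and slide it home against the end stop

## Robot

A 6-joint arm with a two-finger parallel gripper is mounted at the origin on the work surface. World frame = base frame: x ahead of the robot, y to its left, z up, the work surface at z = 0. Lengths are in m, angles in rad, forces in N, time in s.
With the tool pointing down it reaches from about 0.25 to 0.775 m from the base axis. Payload 4 kg.
Tool frame: the origin (TCP) lies midway between the tips of the shut fingers; the grasp point (between the pads) lies 19 mm behind it (ctrl.hold_point_z is the distance from the TCP to the grasp point, in m); z points along the fingers, y is the direction in which the jaws open and shut (so a half turn about z gives the same grasp; the last joint's range is limited). The gripper opens to 85 mm and grips with 20 to 120 N. Pads are 22 mm wide; open, the fingers measure 114 mm over their backs; the gripper's body (76 mm by 85 mm) begins 54 mm behind the grasp point. The pads swing forward as they close: fully open they stand 13 mm farther back than shut.
Start: joints at [1.124, 0.087, 1.371, -0, 1.684, -0.103], TCP at [0.185, 0.518, 0.231] pointing down, gripper open.
Joint ranges: [-3.1, 3.1], [-0.76, 2.03], [0.27, 2.55], [-1.08, 4.22], [0.17, 2.65], [-2.57, 2.57]. Speed limits (rad/s): [2.79, 2.79, 3.14, 3.14, 3.14, 3.14].

## Interface

Orientations are given as a unit quaternion [w, x, y, z].
In Python, from rig import ctrl, eyes, sign_off, spotter gives the robot as it stands.
- The arm moves only by the shell command python3 -m jog 'ROWS' [FORCE]. ROWS is JSON, a list of rows, each an object with "gripper": the closure, from -1 (fully open) to 1 (shut), so that 0 is half open; "translation": the shift along the tool's x, y, z in cm, a list of three; "roll": the turn about the tool's z in degrees. A call has exactly 10 rows; each row shifts and turns the commanded pose from where the row before left it, along the tool's axes as they then stand; what a row does not reach is not made up. A row lasts 1/8 s, in which the tool goes at most 62.5 mm and 10.7 degrees, less where a joint would pass 70% of its speed; a pose out of reach is approached as far as the arm can. A call with a gripper value outside its range is refused whole. The fingers move at their own pace and stop on an object; FORCE is the grip in N (left out, the last holds). Time passes only in rows, so rows that do not move let the fingers close, or fill a call up. It gives the time, the measured TCP pose, the force and the opening at its end, in the units of the state.
- ctrl.get_state(): the state, without advancing time (a new reading comes with each control period).
- eyes.grab_frame(name): name is "side" or "top"; returns the picture (384x512x3 uint8, red, green, blue); there is no depth.
- eyes.camera_model(name): a dict with "K" (3x3 intrinsics, pixels), "world_from_camera" (4x4, takes a point from camera to world coordinates). Camera axes: x right, y up, looking along -z (the intrinsics and any distortion apply to the point x, -y, -z); pixel columns grow to the right and rows downward; lengths in m; the calibration is good to about 2 mm. A picture is of the moment at which its call begins. camera_model takes no time and is no camera call.
- sign_off(): hands the job in, once; it reports no verdict.
Trained networks look in the newest picture that a camera, given by its name, has taken for a name from the list of things; names that differ only in an ending like _2 or _b are one class to them, and where a whole thing is asked for, a point or a joint stands for the part that bears it (a point fixed in the world has none). Each returns a list of dicts, best first, with "confidence" (0 to 1); they miss things now and then, are a little off and sometimes report something else, mostly with a low value. They report only what shows in the picture. A call takes as long as a camera call.
- spotter.spot_in(label, camera): "at" ([x, y, z] in m, in world coordinates, good to about 4 mm: the middle of the surface that is visible of it).
The state is a dict: "clock": time; "q": joint angles; "qd": joint speeds; "joint_efforts": joint torques, N m; "tool_pos": TCP position; "eef_rot": TCP orientation; "force": force on the tool from outside, world axes, zero at the start; "ft_torque": the same for the moment, N m; "width": finger opening in m.
Only numpy, scipy, OpenCV 4.12 (cv2) and the standard library are available. Lean on these libraries where they do the work, as an engineer would, in place of code of your own. Each camera call takes 0.05 s, during which the arm holds its last target.

## Task

Roll the loose steel pipe stub across the board with your fingertips until it drops into the groove of the V-block, then push it along the groove until its end is right up against the end stop, ready for marking off. Never lift it or let it fall onto the bench, and leave the tin, the lidded cup and the coupling where they stand.

Things in the scene. Friction and masses are not known exactly. Their poses are not given: they have to be found in the camera images.
- pipe_center (a point): Centre (on the axis, half-way along) of the loose bare-steel pipe stub: 48 mm outside diameter, 160 mm long, about 0.57 kg, lying on the board up to 9 degrees out of line with the groove. Its x axis runs along the pipe, towards the end-stop side; it turns about x as it rolls. Height of the centre: 52 mm on the board, 42 mm in the groove. Pushed slowly it rolls easily and soon stops.
- vblock: Fixed steel V-block, 160 mm long, 60 wide, 28 high, its top level with a brown wooden board along one side. Origin: under the middle of the V-block, at bench height. x: along the groove, towards the end stop. y: level, across the groove, towards the board and the pipe. The groove is a 90 degree V, 40 mm wide at the mouth, centred on y = 0, open at the -x end. Beyond y = -30 mm: only the bench.
- seat (a point): Where the pipe's centre lies when it is down in the groove with its end against the stop: 42 mm straight above the vblock origin; same axes as the vblock. The pipe's free end is then flush with the open end of the block; beyond that end there is only the bench. Sliding the pipe along the groove takes a push of about 4 to 9 N.
- stop_face (a point): End stop: dark steel plate bolted upright across the +x end of the V-block, 8 mm thick, 60 mm wide, 58 mm high above the bench. This point is on its inner face, where the pipe's axis meets it: x = 80 mm, y = 0, z = 42 mm in the vblock axes.
- board_top (a point): Centre of the top of the brown wooden run-in board that the pipe starts on, 28 mm above the bench, level with the V-block's top and butted against its side. It is 270 mm along the groove's direction and 210 mm across: x = -160 to 110 mm, y = 30 to 240 mm in the vblock axes, which are also this point's.
- tin: Bystander: closed round paint tin, 100 mm diameter, 118 mm high, standing on the bench past the end-stop end of the station. Origin at the centre of its underside.
- cup: Bystander: white mixing cup with a black lid, 92 mm across the lid, 82 mm high, standing on the bench past the end-stop end of the station. Origin at the centre of its underside.
- coupling: Bystander: short dark steel pipe coupling standing on end, 58 mm diameter, 45 mm high, on the bench on the side of the V-block away from the board. Origin at the centre of its underside.

How it is judged:
By the outcome, as a careful person would: the job done as asked, in the order asked, and still so for the second after the job is handed in, with the robot touching nothing.
It also fails if it takes over 46 s, if anything falls off the work surface, if the arm or the gripper's body presses on something with over 40 N, if the wrist force passes 120 N, or if a joint passes its speed limit or range.

## Working session

There is one attempt and no reset: what is moved stays moved. The work goes in short steps, Python scripts to look and compute and a shell command to move; the robot and the scene stay as the last step left them, time stands still between calls to the robot, and variables do not carry over. Pictures are saved under pics/ and viewed, and the job is handed in when it is done.

```bash
mkdir -p pics; ls
python3 - <<'E'
from rig import ctrl, eyes, spotter
import cv2,numpy as np
s=ctrl.get_state();print({k:np.round(v,3).tolist() for k,v in s.items()})
for c in("side","top"):
    im=eyes.grab_frame(c);cv2.imwrite(f"pics/{c}0.png",im[:,:,::-1])
    m=eyes.camera_model(c);print({k:np.round(v,4).tolist() if not isinstance(v,str) else v for k,v in m.items()})
    for l in("pipe_center","vblock","stop_face","board_top","tin","cup","coupling"):
        print(c,l,[(np.round(d["at"],3).tolist(),round(d["confidence"],2)) for d in spotter.spot_in(l,c)][:2])
print(ctrl.get_state()["clock"])
E
```

```text
pics
{'clock': 0.0, 'q': [1.124, 0.088, 1.372, 0.0, 1.684, -0.103], 'qd': [-0.001, 0.0, -0.0, 0.001, -0.0, -0.0], 'joint_efforts': [0.001, -35.184, -31.329, 0.0, 0.011, 0.0], 'tool_pos': [0.185, 0.517, 0.23], 'eef_rot': [-0.0, 0.171, 0.985, -0.001], 'force': [0.096, -0.159, -1.022], 'ft_torque': [-0.057, -0.021, 0.013], 'width': 0.085}
{'K': [[355.3058, 0.0, 252.8247], [0.0, 355.3058, 187.3821], [0.0, 0.0, 1.0]], 'world_from_camera': [[-0.9598, 0.1544, -0.2344, 0.4564], [-0.2798, -0.5938, 0.7544, 0.6839], [-0.0227, 0.7896, 0.6131, 0.5055], [0.0, 0.0, 0.0, 1.0]]}
side pipe_center []
side vblock [([0.498, 0.043, 0.026], 0.63)]
side stop_face [([0.501, 0.041, 0.026], 0.59)]
side board_top [([0.498, 0.037, 0.027], 0.96), ([0.527, 0.029, 0.067], 0.39)]
side tin [([0.483, 0.279, 0.102], 0.67)]
side cup [([0.593, 0.311, 0.082], 0.92)]
side coupling [([0.745, 0.024, 0.031], 0.95)]
{'K': [[382.1928, 0.0, 258.2145], [0.0, 382.1928, 191.7357], [0.0, 0.0, 1.0]], 'world_from_camera': [[-0.0055, 0.9882, -0.1534, 0.4924], [-0.9995, -0.0103, -0.0304, 0.151], [-0.0316, 0.1531, 0.9877, 0.7566], [0.0, 0.0, 0.0, 1.0]]}
top pipe_center [([0.526, -0.009, 0.072], 0.55)]
top vblock [([0.496, 0.01, 0.028], 0.65)]
top stop_face [([0.498, 0.014, 0.027], 0.8)]
top board_top [([0.497, 0.014, 0.025], 0.62), ([0.747, 0.005, 0.033], 0.4)]
top tin [([0.485, 0.249, 0.115], 0.72), ([0.498, 0.012, 0.028], 0.69)]
top cup [([0.602, 0.287, 0.082], 0.85)]
top coupling [([0.747, 0.002, 0.034], 0.9), ([0.495, 0.015, 0.027], 0.41)]
0.8
```

View pics/side0.png

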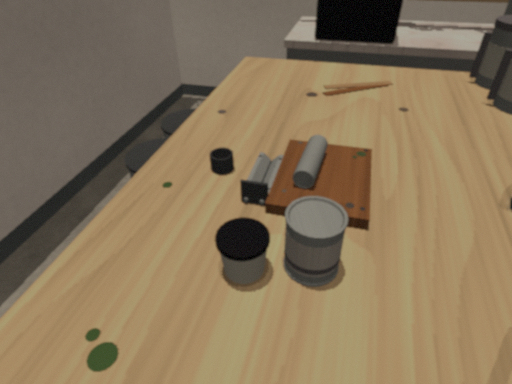

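View pics/top0.png

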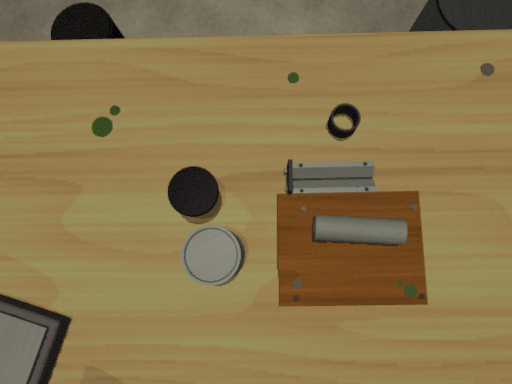

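Top view: the board spans about (277–425, 193–305), the V-block (288–375, 162–193) has its stop at the left (290,177), the pipe runs (313–407, 215–245), and the tin, cup and coupling are at (212,255), (193,192) and (344,121). I'll upscale the station.

Run:
```python
import cv2
im=cv2.imread("pics/top0.png")[150:312,265:435]
cv2.imwrite("pics/top0z.png",cv2.resize(im,None,fx=4.5,fy=3.7*4.5/4.5,interpolation=cv2.INTER_CUBIC) if 0 else cv2.resize(im,(612,583),interpolation=cv2.INTER_CUBIC))
```

```text
(no output)
```

View pics/top0z.png

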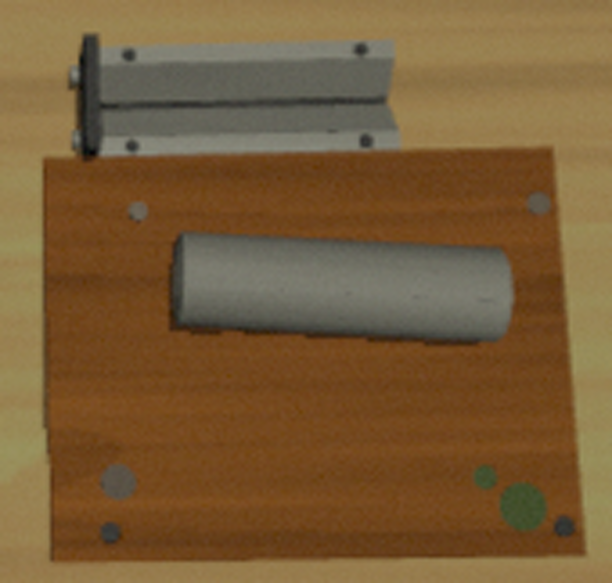

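```bash
cat > h.py <<'E'
import numpy as np, cv2
from scipy.optimize import minimize
from rig import ctrl, eyes
def cam(c):
    m=eyes.camera_model(c); return np.array(m["K"]),np.array(m["world_from_camera"]),m
def proj(P,c):
    K,T,_=cam(c); p=(np.atleast_2d(P)-T[:3,3])@T[:3,:3]; p=p*[1,-1,-1]
    u=p@K.T; return u[:,:2]/u[:,2:]
def back(uv,z,c):
    K,T,_=cam(c); uv=np.atleast_2d(uv)
    d=np.c_[uv,np.ones(len(uv))]@np.linalg.inv(K).T*[1,-1,-1]@T[:3,:3].T
    s=(z-T[2,3])/d[:,2]; return T[:3,3]+d*s[:,None]
def cyl(x,y,yaw,z=.052,L=.16,r=.024):
    t=np.linspace(0,2*np.pi,48); a=np.array([np.cos(yaw),np.sin(yaw),0]);b=np.array([-a[1],a[0],0])
    ring=r*(np.cos(t)[:,None]*b+np.sin(t)[:,None]*np.array([0,0,1]))
    return np.array([x,y,z])+np.r_[ring+a*L/2,ring-a*L/2]
def pipe_mask(im):
    hsv=cv2.cvtColor(im,cv2.COLOR_RGB2HSV)
    m=((hsv[...,1]<75)&(hsv[...,2]>60)).astype(np.uint8); return m
def v2w(p,V):
    x,y,w=V; p=np.atleast_2d(p); c,s=np.cos(w),np.sin(w)
    return np.c_[x+c*p[:,0]-s*p[:,1],y+s*p[:,0]+c*p[:,1]]
def w2v(p,V):
    x,y,w=V; d=np.atleast_2d(p)-[x,y]; c,s=np.cos(w),np.sin(w)
    return np.c_[c*d[:,0]+s*d[:,1],-s*d[:,0]+c*d[:,1]]
E
python3 - <<'E'
from h import *
im=cv2.imread("pics/top0.png")[:,:,::-1]
_,_,m=cam("top");print(m.keys())
z=np.array([(43,158),(553,149),(585,553),(52,560)],float); uv=z/3.6+[265,150]-.36
W=back(uv,.028,"top")[:,:2];B=np.array([(.11,.03),(-.16,.03),(-.16,.24),(.11,.24)])
print(W.round(4), [np.linalg.norm(W[i]-W[(i+1)%4]).round(4) for i in range(4)])
f=lambda V:((v2w(B,V)-W)**2).sum()*1e4
V=minimize(f,[.56,.03,1.57],method="Nelder-Mead",options=dict(xatol=1e-6,fatol=1e-9)).x
print("V",V, (v2w(B,V)-W).round(4).tolist())
# vblock check
z2=np.array([(98,45),(395,40),(400,147),(100,156),(388,101)],float);u2=z2/3.6+[265,150]-.36
print(w2v(back(u2,.028,"top")[:,:2],V).round(4).tolist())
M=pipe_mask(im).copy();R=np.zeros_like(M);R[205:252,305:415]=1;M*=R
n,l,st,_=cv2.connectedComponentsWithStats(M);k=1+st[1:,4].argmax();M=(l==k).astype(np.uint8);print(st[k])
cs=4
Mb=cv2.resize(M,None,fx=cs,fy=cs,interpolation=cv2.INTER_NEAREST)
def iou(q):
    h=cv2.convexHull(proj(cyl(*q),"top").astype(np.float32))
    h=((h+.5)*cs*16).round().astype(np.int32);I=np.zeros_like(Mb);cv2.fillPoly(I,[h],1,shift=4)
    return -(I&Mb).sum()/(I|Mb).sum()
best=min((minimize(iou,[.5,-.01,a],method="Nelder-Mead",options=dict(initial_simplex=[[.5,-.01,a],[.52,-.01,a],[.5,.01,a],[.5,-.01,a+.1]])) for a in(1.5,1.6,1.7)),key=lambda r:r.fun)
print(best.x,best.fun);q=best.x;print("pipe in v",w2v(q[:2],V),np.degrees(q[2]-V[2]))
np.savetxt("V.txt",V)
vis=im[:,:,::-1].copy();cv2.polylines(vis,[cv2.convexHull(proj(cyl(*q),"top").astype(np.float32)).round().astype(int)],True,(0,0,255))
for p in B: cv2.circle(vis,tuple(proj(np.r_[v2w(p,V)[0],.028],"top")[0].round().astype(int)),1,(0,255,0))
cv2.imwrite("pics/f1.png",cv2.resize(vis[150:312,265:435],(612,583)))
# side check of pipe
v=cv2.imread("pics/side0.png");cv2.polylines(v,[cv2.convexHull(proj(cyl(*q),"side").astype(np.float32)).round().astype(int)],True,(0,0,255))
for p in B: cv2.circle(v,tuple(proj(np.r_[v2w(p,V)[0],.028],"side")[0].round().astype(int)),1,(0,255,0))
cv2.imwrite("pics/f2.png",cv2.resize(v[100:240,200:400],(800,560)))
E
```

```text
dict_keys(['K', 'world_from_camera'])
[[ 0.6016  0.1381]
 [ 0.6037 -0.1316]
 [ 0.3967 -0.1333]
 [ 0.3936  0.1362]] [np.float64(0.2697), np.float64(0.207), np.float64(0.2695), np.float64(0.208)]
V [0.63367958 0.02858967 1.5800954 ] [[0.001, 0.0002], [0.0015, -0.0001], [-0.0015, -0.0003], [-0.0009, 0.0002]]
[[0.0787, -0.0302], [-0.0807, -0.0294], [-0.0797, 0.0288], [0.0793, 0.0305], [-0.0749, 0.0038]]
[ 313  215   94   30 2324]
[0.46 0.01 1.6 ] 0.0
pipe in v [[-0.01697383  0.17384494]] 1.140449579088832<stdin>:20: RuntimeWarning: overflow encountered in scalar negative
```

View pics/f1.png

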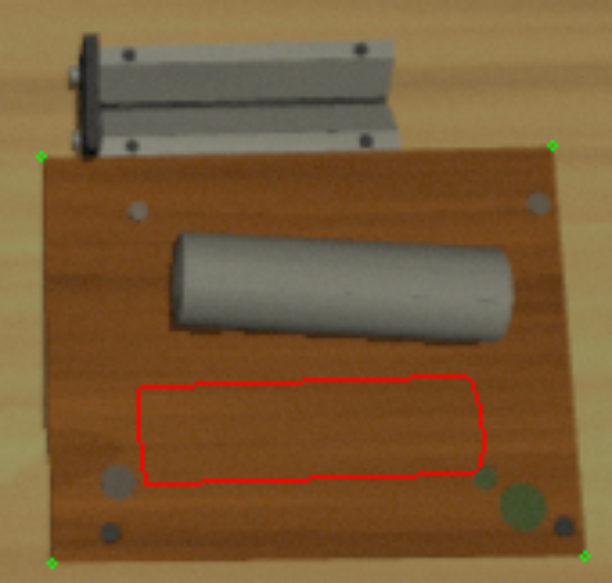

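View pics/f2.png

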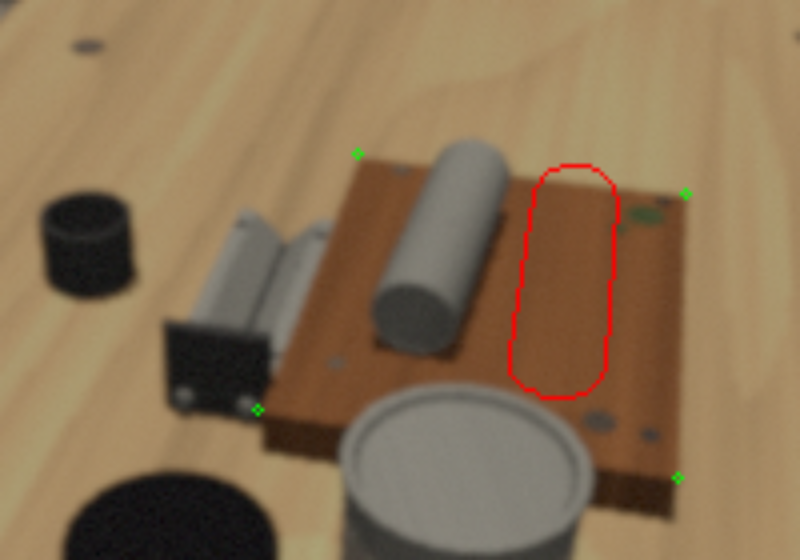

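The board fit agrees in both views, with corners within 1.5 mm and the V-block ends at ±80. The pipe fit failed on an unsigned overflow, so I'll fix that.

```bash
cat >> h.py <<'E'
def fitpipe(im,cname,roi,q0,z=.052):
    M=pipe_mask(im);R=np.zeros_like(M);r0,r1,c0,c1=roi;R[r0:r1,c0:c1]=1;M=M*R
    n,l,st,_=cv2.connectedComponentsWithStats(M);k=1+st[1:,4].argmax();M=(l==k).astype(np.uint8)
    cs=4;Mb=cv2.resize(M,None,fx=cs,fy=cs,interpolation=cv2.INTER_NEAREST)
    def iou(q):
        h=cv2.convexHull(proj(cyl(*q,z=z),cname).astype(np.float32))
        h=((h+.5)*cs*16).round().astype(np.int32);I=np.zeros_like(Mb);cv2.fillPoly(I,[h],1,shift=4)
        return -float((I&Mb).sum())/float((I|Mb).sum())
    q0=np.array(q0)
    for d in(.02,.005,.002):
        S=np.array([q0]+[q0+e for e in np.diag([d,d,d*4])]);r=minimize(iou,q0,method="Nelder-Mead",options=dict(initial_simplex=S,fatol=1e-5));q0=r.x
    return q0,r.fun,st[k]
E
python3 - <<'E'
from h import *
V=np.loadtxt("V.txt")
for c,roi in(("top",(205,252,305,415)),("side",(130,192,290,330))):
    im=cv2.imread(f"pics/{c}0.png")[:,:,::-1]
    q,f,st=fitpipe(im,c,roi,[.53,-.01,1.54]);print(c,q.round(4),round(f,3),st,"in v",w2v(q[:2],V).round(4),np.degrees(q[2]-V[2]).round(2))
    v=im[:,:,::-1].copy();cv2.polylines(v,[cv2.convexHull(proj(cyl(*q),c).astype(np.float32)).round().astype(int)],True,(0,0,255))
    cv2.imwrite(f"pics/g_{c}.png",cv2.resize(v[130:312,265:435] if c=="top" else v[100:240,200:400],None,fx=3,fy=3))
    if c=="top":
        for e in(.08,-.08):
            print("end in v",w2v(q[:2]+e*np.array([np.cos(q[2]),np.sin(q[2])]),V).round(4))
E
```

```text
top [ 0.5316 -0.0086  1.5079] -0.933 [ 313  215   94   30 2324] in v [[-0.0362  0.1024]] -4.14
end in v [[0.0436 0.0967]]
end in v [[-0.116   0.1082]]
side [ 0.5294 -0.0383  1.5247] -0.76 [294 135  33  44 819] in v [[-0.0659  0.1049]] -3.17
```

View pics/g_top.png

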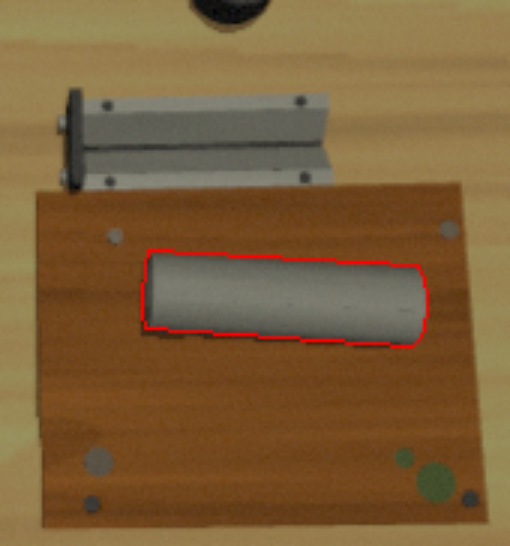

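Pipe centre in V-block axes is (-36, 102) mm with yaw -4.1°, matching its size and a height of 52 mm. The plan is to square the open jaw to the groove so two fingertips push behind the pipe. First I'll transit high.

```bash
cat >> h.py <<'E'
def where():
    s=ctrl.get_state();V=np.loadtxt("V.txt");w,x,y,z=s["eef_rot"]
    ty=np.array([2*(x*y-w*z),1-2*(x*x+z*z)]);tx=np.array([1-2*(y*y+z*z),2*(x*y+w*z)])
    print("t",round(s["clock"],2),"tcp",np.round(s["tool_pos"],4),"v",w2v(s["tool_pos"][:2],V).round(4)[0],"yawY-groove",np.degrees(np.arctan2(ty[1],ty[0])-V[2]).round(2),"F",np.round(s["force"],1),"w",round(s["width"],4))
    return s,V,tx,ty
def to(vx,vy,z):
    s,V,tx,ty=where();d=v2w([vx,vy],V)[0]-s["tool_pos"][:2];print("tool shift cm",np.round([d@tx*100,d@ty*100,(s["tool_pos"][2]-z)*100],2))
E
python3 -m jog '[{"gripper":-1,"translation":[-3.6,-3.2,0],"roll":0},{"gripper":-1,"translation":[-3.6,-3.2,0],"roll":0},{"gripper":-1,"translation":[-3.6,-3.2,0],"roll":0},{"gripper":-1,"translation":[-3.6,-3.2,0],"roll":0},{"gripper":-1,"translation":[-3.6,-3.2,0],"roll":0},{"gripper":-1,"translation":[-3.6,-3.2,0],"roll":0},{"gripper":-1,"translation":[-3.6,-3.2,0],"roll":0},{"gripper":-1,"translation":[-3.6,-3.2,0],"roll":0},{"gripper":-1,"translation":[0,0,0],"roll":-10},{"gripper":-1,"translation":[0,0,0],"roll":-10}]'
python3 -c "
from h import *
to(-.036,.155,.10)"
```

```text
clock: 2.05
tool_pos: [0.3706, 0.1789, 0.2315]
eef_rot: [0.0, -0.004, 1.0, 0.0]
force: [-0.3, 0.6, 0.1]
width: 0.0854
t 2.05 tcp [0.3706 0.1789 0.2315] v [0.1528 0.2617] yawY-groove -0.03 F [-0.3  0.6  0.1] w 0.0854
tool shift cm [-10.68 -18.87  13.15]
```

```bash
python3 -m jog '[{"gripper":-1,"translation":[-2.1,-3.8,0],"roll":0},{"gripper":-1,"translation":[-2.1,-3.8,0],"roll":0},{"gripper":-1,"translation":[-2.1,-3.8,0],"roll":0},{"gripper":-1,"translation":[-2.1,-3.8,0],"roll":0},{"gripper":-1,"translation":[-2.2,-3.7,1],"roll":0},{"gripper":-1,"translation":[0,0,4],"roll":0},{"gripper":-1,"translation":[0,0,4],"roll":0},{"gripper":-1,"translation":[0,0,4],"roll":0},{"gripper":-1,"translation":[0,0,2],"roll":0},{"gripper":-1,"translation":[0,0,0],"roll":0}]'
python3 -c "
from h import *
to(-.036,.155,.03)
im=eyes.grab_frame('top');cv2.imwrite('pics/t1.png',cv2.resize(im[140:312,245:435,::-1],None,fx=3,fy=3))
im=eyes.grab_frame('side');cv2.imwrite('pics/s1.png',cv2.resize(im[60:250,200:400,::-1],None,fx=3,fy=3))"
```

```text
clock: 3.3
tool_pos: [0.4757, -0.0085, 0.0794]
eef_rot: [-0.002, -0.003, 1.0, 0.0]
force: [-1.1, 0.1, 0.3]
width: 0.0852
t 3.3 tcp [ 0.4757 -0.0085  0.0794] v [-0.0356  0.1583] yawY-groove -0.23 F [-1.1  0.1  0.3] w 0.0852
tool shift cm [-0.33 -0.04  4.94]
```

View pics/t1.png

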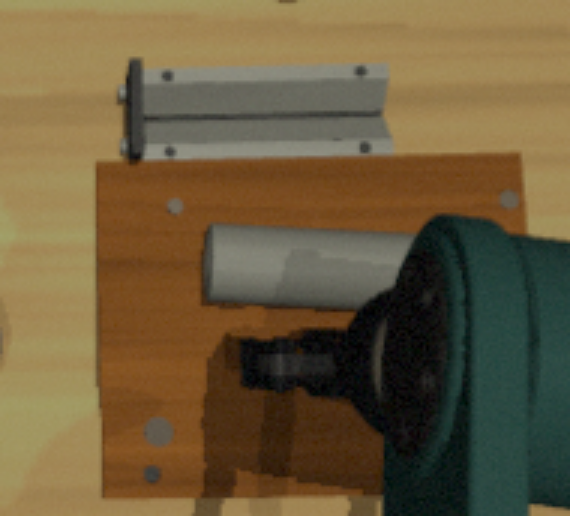

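View pics/s1.png

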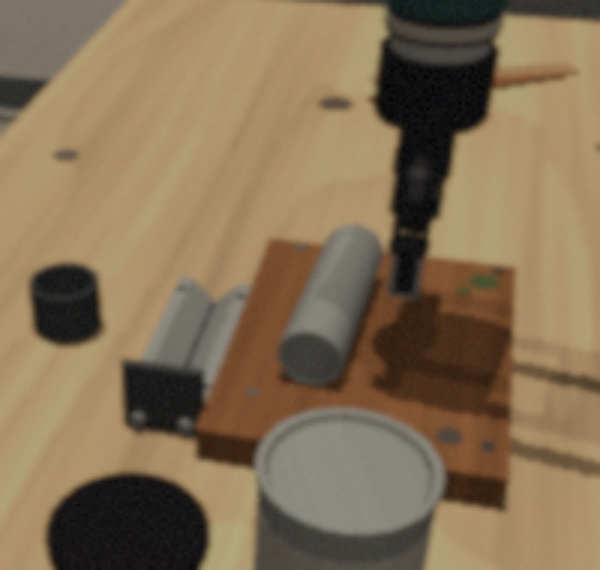

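Top: the gripper is behind the pipe at (250–340, 360 zoomed), aligned with the groove, and the pipe hasn't moved. Next: lower the fingertips and approach slowly.

```bash
python3 -m jog '[{"gripper":-1,"translation":[0,0,1.6],"roll":0},{"gripper":-1,"translation":[0,0,1.6],"roll":0},{"gripper":-1,"translation":[0,0,1.5],"roll":0},{"gripper":-1,"translation":[-0.4,0,0],"roll":0},{"gripper":-1,"translation":[-0.4,0,0],"roll":0},{"gripper":-1,"translation":[-0.4,0,0],"roll":0},{"gripper":-1,"translation":[-0.4,0,0],"roll":0},{"gripper":-1,"translation":[-0.4,0,0],"roll":0},{"gripper":-1,"translation":[-0.4,0,0],"roll":0},{"gripper":-1,"translation":[-0.4,0,0],"roll":0}]'
python3 -c "
from h import *
to(-.036,.05,.03)
im=eyes.grab_frame('top');cv2.imwrite('pics/t2.png',cv2.resize(im[140:312,245:435,::-1],None,fx=3,fy=3))
im=eyes.grab_frame('side');cv2.imwrite('pics/s2.png',cv2.resize(im[60:250,200:400,::-1],None,fx=3,fy=3))"
```

```text
clock: 4.65
tool_pos: [0.5055, -0.0085, 0.0343]
eef_rot: [0.0, -0.003, 1.0, 0.0]
force: [-1.1, 0.1, 0.0]
width: 0.0851
t 4.65 tcp [ 0.5055 -0.0085  0.0343] v [-0.0359  0.1285] yawY-groove -0.23 F [-1.1  0.1  0. ] w 0.0851
tool shift cm [-7.85  0.03  0.43]
```

View pics/t2.png

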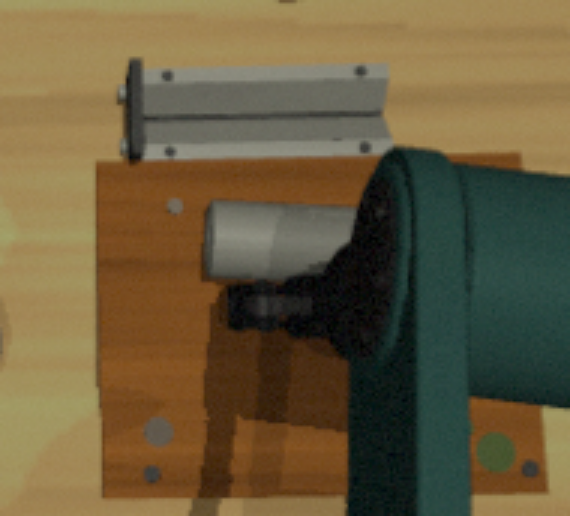

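View pics/s2.png

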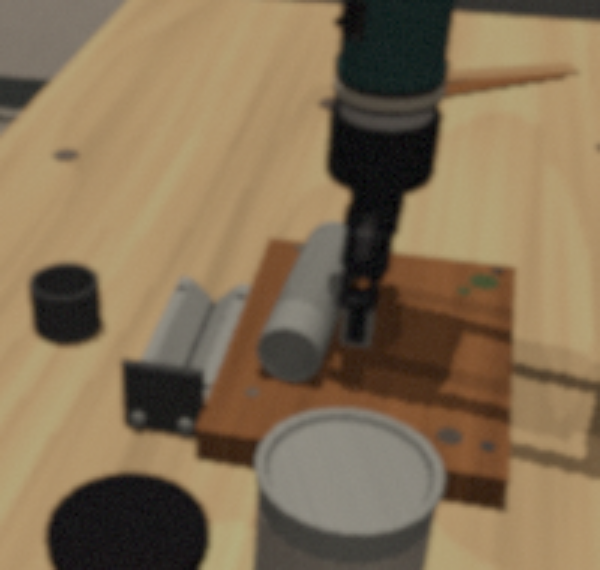

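The pipe has started rolling, about 8 px (zoomed 25) upward in the top view, and its axis is nearly squared. I'll keep going.

```bash
python3 -m jog '[{"gripper":-1,"translation":[-0.4,0,0],"roll":0},{"gripper":-1,"translation":[-0.4,0,0],"roll":0},{"gripper":-1,"translation":[-0.4,0,0],"roll":0},{"gripper":-1,"translation":[-0.4,0,0],"roll":0},{"gripper":-1,"translation":[-0.4,0,0],"roll":0},{"gripper":-1,"translation":[-0.4,0,0],"roll":0},{"gripper":-1,"translation":[-0.4,0,0],"roll":0},{"gripper":-1,"translation":[-0.4,0,0],"roll":0},{"gripper":-1,"translation":[-0.4,0,0],"roll":0},{"gripper":-1,"translation":[-0.4,0,0],"roll":0}]'
python3 -c "
from h import *
to(-.036,.05,.03)
im=eyes.grab_frame('top');cv2.imwrite('pics/t3.png',cv2.resize(im[140:312,245:435,::-1],None,fx=3,fy=3))
im=eyes.grab_frame('side');cv2.imwrite('pics/s3.png',cv2.resize(im[60:250,200:400,::-1],None,fx=3,fy=3))"
```

```text
clock: 6.0
tool_pos: [0.5455, -0.0083, 0.0343]
eef_rot: [0.0, -0.003, 1.0, 0.0]
force: [-1.0, -0.4, 1.2]
width: 0.086
t 6.0 tcp [ 0.5455 -0.0083  0.0343] v [-0.0361  0.0885] yawY-groove -0.23 F [-1.  -0.4  1.2] w 0.086
tool shift cm [-3.85  0.03  0.43]
```

View pics/t3.png

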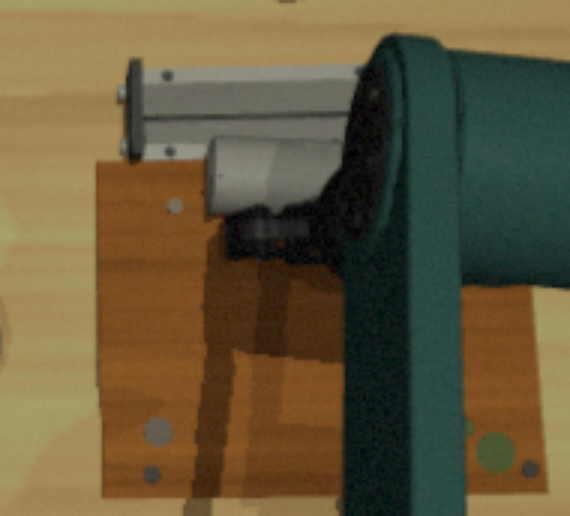

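View pics/s3.png

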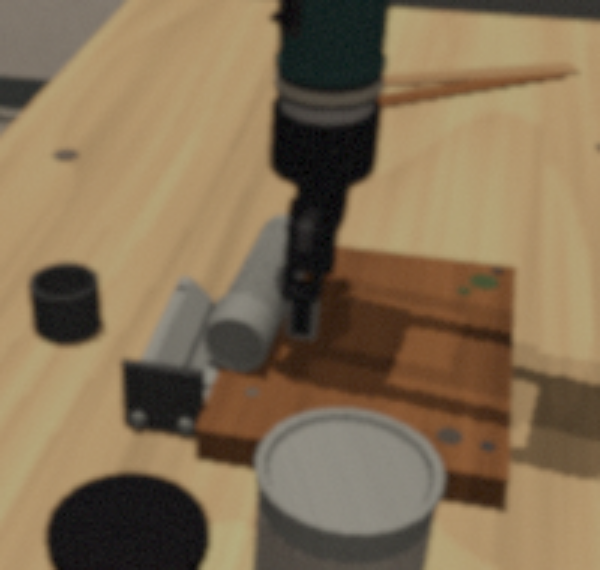

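The pipe is parallel to the groove and has its leading edge just over the V-block lip. I'll finish the roll gently.

```bash
python3 -m jog '[{"gripper":-1,"translation":[-0.4,0,0],"roll":0},{"gripper":-1,"translation":[-0.4,0,0],"roll":0},{"gripper":-1,"translation":[-0.4,0,0],"roll":0},{"gripper":-1,"translation":[-0.4,0,0],"roll":0},{"gripper":-1,"translation":[-0.4,0,0],"roll":0},{"gripper":-1,"translation":[-0.4,0,0],"roll":0},{"gripper":-1,"translation":[-0.4,0,0],"roll":0},{"gripper":-1,"translation":[-0.4,0,0],"roll":0},{"gripper":-1,"translation":[-0.3,0,0],"roll":0},{"gripper":-1,"translation":[-0.3,0,0],"roll":0}]'
python3 -c "
from h import *
to(-.036,.05,.03)
im=eyes.grab_frame('top');cv2.imwrite('pics/t4.png',cv2.resize(im[140:312,245:435,::-1],None,fx=3,fy=3))
im=eyes.grab_frame('side');cv2.imwrite('pics/s4.png',cv2.resize(im[60:250,200:400,::-1],None,fx=3,fy=3))"
```

```text
clock: 7.35
tool_pos: [0.5835, -0.0081, 0.0343]
eef_rot: [0.0, -0.003, 1.0, 0.0]
force: [0.1, 0.6, -0.2]
width: 0.0856
t 7.35 tcp [ 0.5835 -0.0081  0.0343] v [-0.0363  0.0505] yawY-groove -0.23 F [ 0.1  0.6 -0.2] w 0.0856
tool shift cm [-0.05  0.03  0.43]
```

View pics/t4.png

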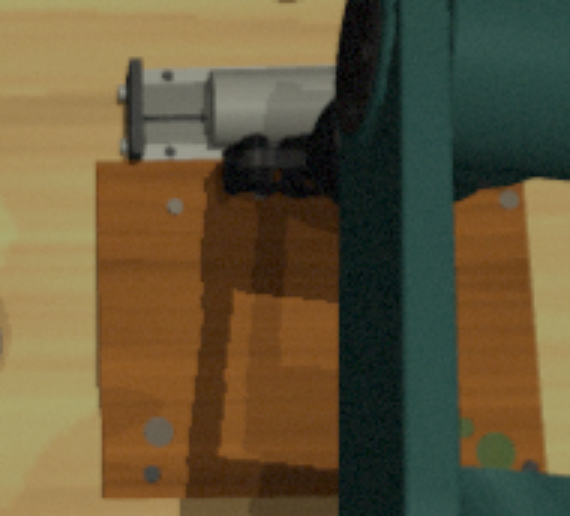

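View pics/s4.png

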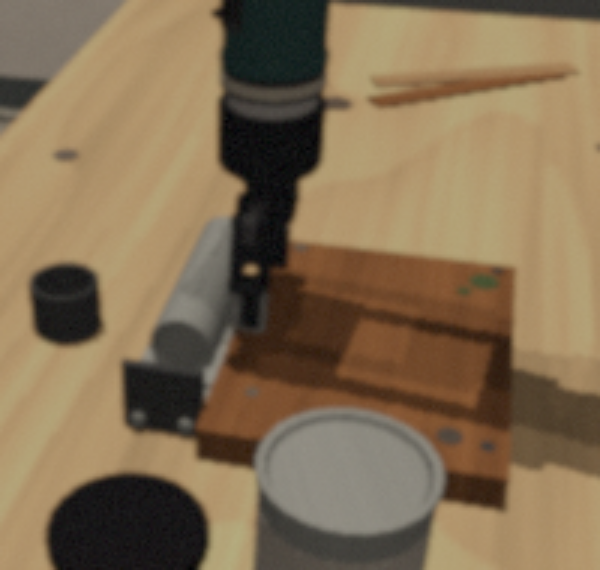

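The pipe is down in the groove (zoomed top 208–335, 70–145), with the stop clear to its left. I'll back off, go up, and turn the jaw 90° for pushing on the free end.

```bash
python3 -m jog '[{"gripper":-1,"translation":[1,0,0],"roll":0},{"gripper":-1,"translation":[1,0,2],"roll":0},{"gripper":-1,"translation":[0,0,-4],"roll":0},{"gripper":-1,"translation":[0,0,-5],"roll":0},{"gripper":-1,"translation":[0,0,-3],"roll":10},{"gripper":0.3,"translation":[0,0,0],"roll":10},{"gripper":0.3,"translation":[0,0,0],"roll":10},{"gripper":0.3,"translation":[0,0,0],"roll":10},{"gripper":0.3,"translation":[0,0,0],"roll":10},{"gripper":0.3,"translation":[0,0,0],"roll":10}]'
python3 -c "
from h import *
to(-.160,.0,.13)"
```

```text
clock: 8.7
tool_pos: [0.5623, -0.0082, 0.1342]
eef_rot: [-0.0, 0.5, 0.866, -0.0]
force: [-0.3, -0.3, -1.4]
width: 0.0299
t 8.7 tcp [ 0.5623 -0.0082  0.1342] v [-0.0361  0.0717] yawY-groove -60.56 F [-0.3 -0.3 -1.4] w 0.0299
tool shift cm [-14.31   0.16   0.42]
```

That second row went 2 cm down instead of up, a typing slip of mine: the tips were about 15 mm above the board and may have brushed it. I'll check in the images. Now continuing to a point beyond the free end.

```bash
python3 -m jog '[{"gripper":0.3,"translation":[-2.5,0,0],"roll":0},{"gripper":0.3,"translation":[-3,0,0],"roll":0},{"gripper":0.3,"translation":[-3,0,0],"roll":0},{"gripper":0.3,"translation":[-3,0.1,0],"roll":0},{"gripper":0.3,"translation":[-2.8,0.1,0],"roll":0},{"gripper":0.3,"translation":[0,0,0],"roll":10},{"gripper":0.3,"translation":[0,0,0],"roll":10},{"gripper":0.3,"translation":[0,0,0],"roll":9.5},{"gripper":0.3,"translation":[0,0,0],"roll":0},{"gripper":0.3,"translation":[0,0,0],"roll":0}]'
python3 -c "
from h import *
to(-.160,.0,.05)
im=eyes.grab_frame('top');cv2.imwrite('pics/t5.png',cv2.resize(im[100:312,245:445,::-1],None,fx=2.8,fy=2.8))
im=eyes.grab_frame('side');cv2.imwrite('pics/s5r.png',im[:,:,::-1]);cv2.imwrite('pics/s5.png',cv2.resize(im[60:250,200:400,::-1],None,fx=3,fy=3))"
```

```text
clock: 9.95
tool_pos: [0.6371, -0.1314, 0.1342]
eef_rot: [-0.0, 0.701, 0.713, -0.0]
force: [-0.3, -0.6, -0.6]
width: 0.0301
t 9.95 tcp [ 0.6371 -0.1314  0.1342] v [-0.16   -0.0019] yawY-groove -89.58 F [-0.3 -0.6 -0.6] w 0.0301
tool shift cm [ 0.   -0.19  8.42]
```

View pics/t5.png

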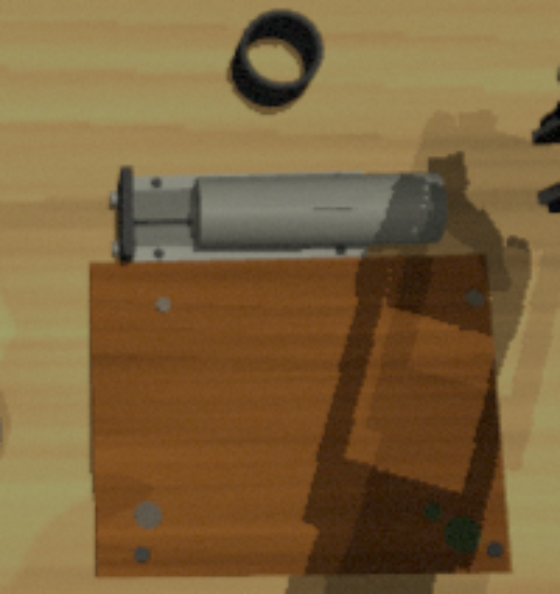

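View pics/s5.png

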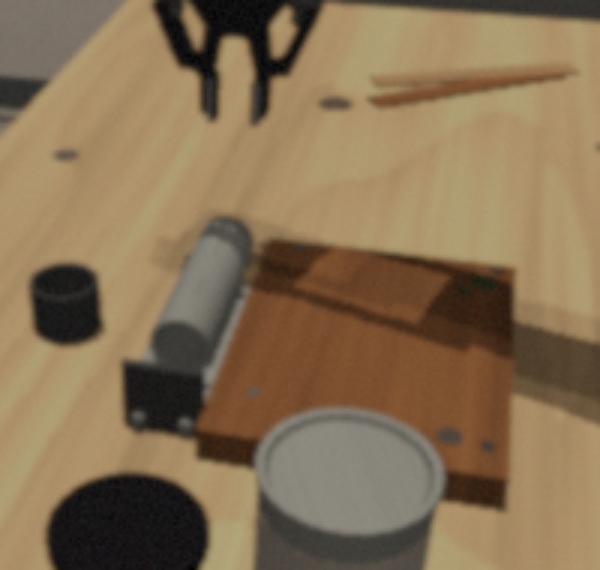

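The pipe is seated in the groove with about a 36 mm gap to the stop, the board and coupling are unmoved, and the two tips stand off the free end. Next: lower and approach.

```bash
python3 -m jog '[{"gripper":0.3,"translation":[0,-0.2,4],"roll":-0.4},{"gripper":0.3,"translation":[0,0,4],"roll":0},{"gripper":0.3,"translation":[0,0,1.9],"roll":0},{"gripper":0.3,"translation":[0,0,0],"roll":0},{"gripper":0.3,"translation":[0.5,0,0],"roll":0},{"gripper":0.3,"translation":[0.5,0,0],"roll":0},{"gripper":0.3,"translation":[0.5,0,0],"roll":0},{"gripper":0.3,"translation":[0.5,0,0],"roll":0},{"gripper":0.3,"translation":[0.5,0,0],"roll":0},{"gripper":0.3,"translation":[0,0,0],"roll":0}]'
python3 -c "
from h import *
to(-.091,.0,.035)
im=eyes.grab_frame('side');cv2.imwrite('pics/s6.png',cv2.resize(im[60:250,200:400,::-1],None,fx=3,fy=3))"
```

```text
clock: 11.3
tool_pos: [0.6346, -0.1054, 0.0354]
eef_rot: [0.0, 0.699, 0.715, 0.0]
force: [-0.8, 0.9, -0.4]
width: 0.0297
t 11.3 tcp [ 0.6346 -0.1054  0.0354] v [-0.134   0.0003] yawY-groove -89.3 F [-0.8  0.9 -0.4] w 0.0297
tool shift cm [4.3  0.08 0.04]
```

View pics/s6.png

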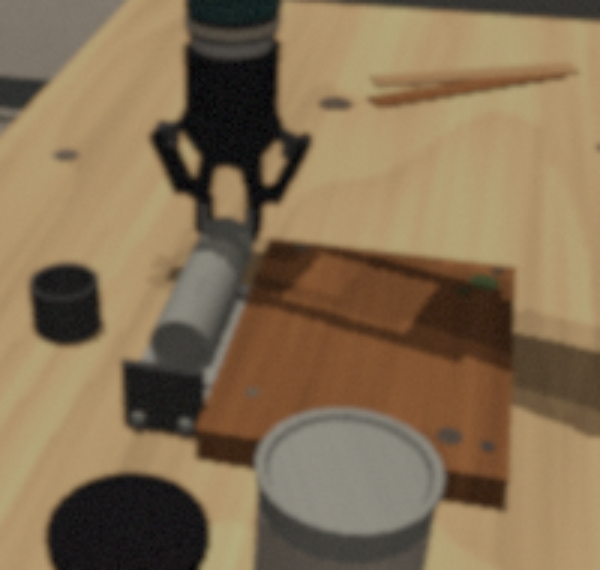

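Tips straddle the end symmetrically. Now pushing along the groove (yaw trimmed).

```bash
python3 -m jog '[{"gripper":0.3,"translation":[0.4,0.1,0],"roll":0.7},{"gripper":0.3,"translation":[0.4,0,0],"roll":0},{"gripper":0.3,"translation":[0.4,0,0],"roll":0},{"gripper":0.3,"translation":[0.4,0,0],"roll":0},{"gripper":0.3,"translation":[0.4,0,0],"roll":0},{"gripper":0.3,"translation":[0.4,0,0],"roll":0},{"gripper":0.3,"translation":[0.4,0,0],"roll":0},{"gripper":0.3,"translation":[0.3,0,0],"roll":0},{"gripper":0.3,"translation":[0.2,0,0],"roll":0},{"gripper":0.3,"translation":[0.2,0,0],"roll":0}]'
python3 -c "
from h import *
to(-.091,.0,.035)
im=eyes.grab_frame('top');cv2.imwrite('pics/t7.png',cv2.resize(im[140:250,270:430,::-1],None,fx=4.5,fy=4.5))
im=eyes.grab_frame('side');cv2.imwrite('pics/s7.png',cv2.resize(im[60:250,200:400,::-1],None,fx=3,fy=3))"
```

```text
clock: 12.6
tool_pos: [0.6342, -0.0733, 0.0353]
eef_rot: [0.001, 0.704, 0.71, -0.002]
force: [-2.9, -5.9, 1.3]
width: 0.0299
t 12.6 tcp [ 0.6342 -0.0733  0.0353] v [-0.1019  0.0004] yawY-groove -90.09 F [-2.9 -5.9  1.3] w 0.0299
tool shift cm [1.09 0.04 0.03]
```

View pics/t7.png

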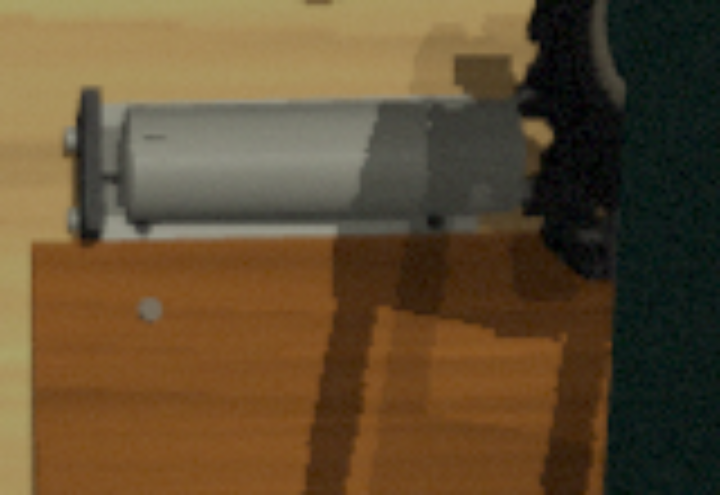

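View pics/s7.png

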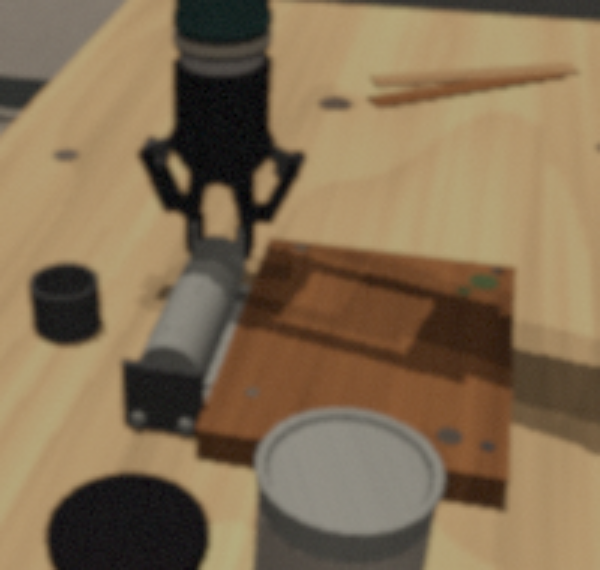

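Push force is about 6 N, within the sliding range, and the gap to the stop is about 5 px (~10 mm). I'll advance in small steps and watch the force.

```bash
python3 -m jog '[{"gripper":0.3,"translation":[0.2,0,0],"roll":0},{"gripper":0.3,"translation":[0.2,0,0],"roll":0},{"gripper":0.3,"translation":[0.2,0,0],"roll":0},{"gripper":0.3,"translation":[0.1,0,0],"roll":0},{"gripper":0.3,"translation":[0.1,0,0],"roll":0},{"gripper":0.3,"translation":[0.05,0,0],"roll":0},{"gripper":0.3,"translation":[0.05,0,0],"roll":0},{"gripper":0.3,"translation":[0,0,0],"roll":0},{"gripper":0.3,"translation":[0,0,0],"roll":0},{"gripper":0.3,"translation":[0,0,0],"roll":0}]'
python3 -c "
from h import *
to(-.091,.0,.035)
im=eyes.grab_frame('top');cv2.imwrite('pics/t8.png',cv2.resize(im[140:250,270:430,::-1],None,fx=4.5,fy=4.5))"
```

```text
clock: 13.95
tool_pos: [0.6341, -0.0643, 0.0353]
eef_rot: [0.001, 0.704, 0.71, -0.002]
force: [-4.2, -6.2, 1.3]
width: 0.0299
t 13.95 tcp [ 0.6341 -0.0643  0.0353] v [-0.0929  0.0004] yawY-groove -90.09 F [-4.2 -6.2  1.3] w 0.0299
tool shift cm [0.19 0.04 0.03]
```

View pics/t8.png

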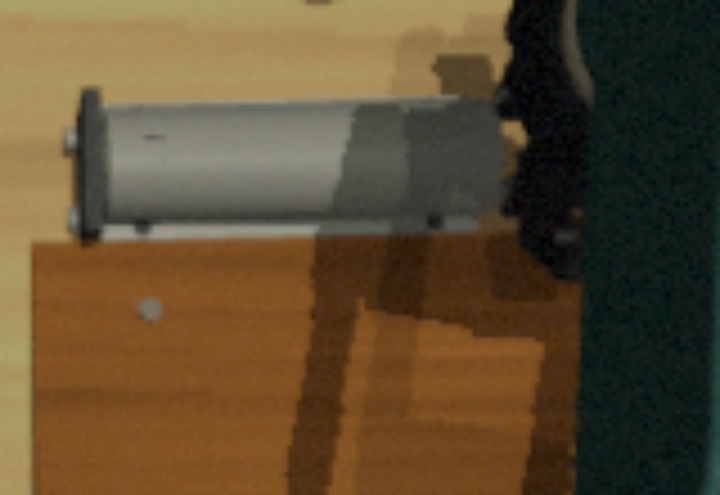

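```bash
python3 -m jog '[{"gripper":0.3,"translation":[0.05,0,0],"roll":0},{"gripper":0.3,"translation":[0.05,0,0],"roll":0},{"gripper":0.3,"translation":[0.05,0,0],"roll":0},{"gripper":0.3,"translation":[0.05,0,0],"roll":0},{"gripper":0.3,"translation":[0,0,0],"roll":0},{"gripper":0.3,"translation":[0,0,0],"roll":0},{"gripper":0.3,"translation":[0,0,0],"roll":0},{"gripper":0.3,"translation":[0,0,0],"roll":0},{"gripper":0.3,"translation":[0,0,0],"roll":0},{"gripper":0.3,"translation":[0,0,0],"roll":0}]'
python3 -c "
from h import *
to(-.091,.0,.035)
im=eyes.grab_frame('top');cv2.imwrite('pics/t9.png',cv2.resize(im[140:250,270:430,::-1],None,fx=4.5,fy=4.5))"
```

```text
clock: 15.25
tool_pos: [0.6341, -0.0624, 0.0353]
eef_rot: [0.001, 0.704, 0.71, -0.002]
force: [-3.2, -6.5, 1.6]
width: 0.0302
t 15.25 tcp [ 0.6341 -0.0624  0.0353] v [-0.091   0.0004] yawY-groove -90.09 F [-3.2 -6.5  1.6] w 0.0302
tool shift cm [0.   0.04 0.03]
```

View pics/t9.png

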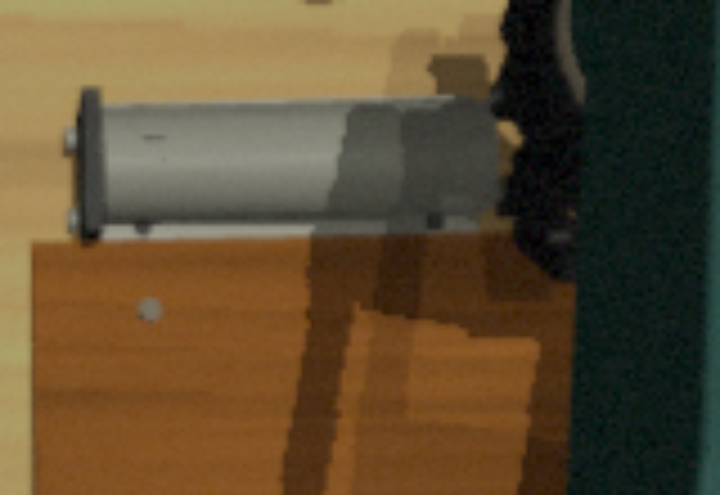

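No force rise yet, so it's still sliding. Continuing in fine steps.

```bash
python3 -m jog '[{"gripper":0.3,"translation":[0.05,0,0],"roll":0},{"gripper":0.3,"translation":[0.05,0,0],"roll":0},{"gripper":0.3,"translation":[0.05,0,0],"roll":0},{"gripper":0.3,"translation":[0,0,0],"roll":0},{"gripper":0.3,"translation":[0,0,0],"roll":0},{"gripper":0.3,"translation":[0,0,0],"roll":0},{"gripper":0.3,"translation":[0,0,0],"roll":0},{"gripper":0.3,"translation":[0,0,0],"roll":0},{"gripper":0.3,"translation":[0,0,0],"roll":0},{"gripper":0.3,"translation":[0,0,0],"roll":0}]'
```

```text
clock: 16.55
tool_pos: [0.6341, -0.0624, 0.0353]
eef_rot: [0.002, 0.704, 0.71, -0.003]
force: [-1.9, -9.1, 1.2]
width: 0.03
```

```bash
python3 -m jog '[{"gripper":0.3,"translation":[0.05,0,0],"roll":0},{"gripper":0.3,"translation":[0.05,0,0],"roll":0},{"gripper":0.3,"translation":[0.05,0,0],"roll":0},{"gripper":0.3,"translation":[0.05,0,0],"roll":0},{"gripper":0.3,"translation":[0,0,0],"roll":0},{"gripper":0.3,"translation":[0,0,0],"roll":0},{"gripper":0.3,"translation":[0,0,0],"roll":0},{"gripper":0.3,"translation":[0,0,0],"roll":0},{"gripper":0.3,"translation":[0,0,0],"roll":0},{"gripper":0.3,"translation":[0,0,0],"roll":0}]'
python3 -c "
from h import *
where()
im=eyes.grab_frame('top');cv2.imwrite('pics/t10.png',cv2.resize(im[140:250,270:430,::-1],None,fx=4.5,fy=4.5))
im=eyes.grab_frame('side');cv2.imwrite('pics/s10.png',cv2.resize(im[120:220,220:330,::-1],None,fx=6,fy=6))"
```

```text
clock: 17.8
tool_pos: [0.6341, -0.0625, 0.0354]
eef_rot: [0.003, 0.705, 0.71, -0.004]
force: [-2.3, -14.5, 1.7]
width: 0.0299
t 17.8 tcp [ 0.6341 -0.0625  0.0354] v [-0.091   0.0004] yawY-groove -90.14 F [ -2.3 -14.5   1.7] w 0.0299
```

View pics/t10.png

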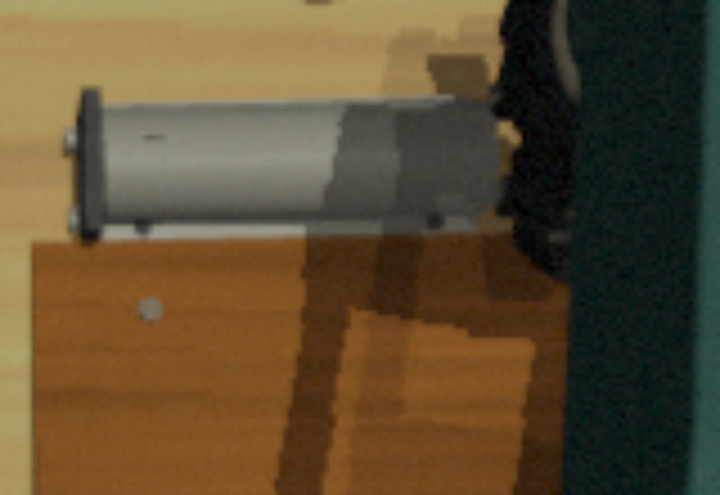

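View pics/s10.png

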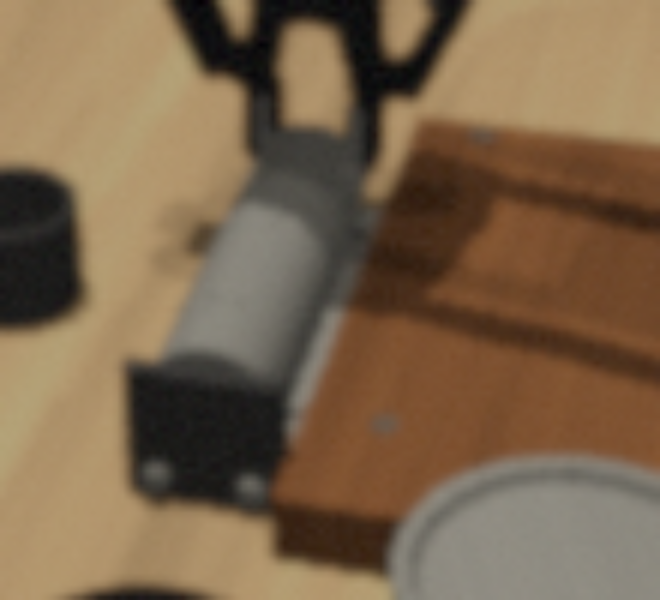

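Motion stalled at TCP x = -91.0 mm, exactly where the pipe's end should meet the stop (-80 - 11). The force has climbed to 14.5 N, beyond sliding, and no gap shows. I'll back straight off and check.

```bash
python3 -m jog '[{"gripper":0.3,"translation":[-0.3,0,0],"roll":0},{"gripper":0.3,"translation":[-0.5,0,0],"roll":0},{"gripper":0.3,"translation":[-2,0,0],"roll":0},{"gripper":0.3,"translation":[-3,0,0],"roll":0},{"gripper":0.3,"translation":[-3,0,-2],"roll":0},{"gripper":0.3,"translation":[-1,0,-4],"roll":0},{"gripper":0.3,"translation":[0,0,-4],"roll":0},{"gripper":0.3,"translation":[0,0,-2],"roll":0},{"gripper":0.3,"translation":[0,0,0],"roll":0},{"gripper":0.3,"translation":[0,0,0],"roll":0}]'
python3 -c "
from h import *
where();V=np.loadtxt('V.txt')
im=eyes.grab_frame('top');q=np.r_[v2w([0,0],V)[0],V[2]]
a=im[:,:,::-1].copy();cv2.imwrite('pics/t11.png',cv2.resize(a[95:250,170:430],None,fx=3,fy=3))
p=proj(cyl(*q,z=.042),'top');b=cv2.resize(a[150:210,275:395],None,fx=6,fy=6,interpolation=cv2.INTER_CUBIC)
h=cv2.convexHull(((p-[275,150]+.5)*6).astype(np.float32)).round().astype(int);cv2.polylines(b,[h],True,(0,0,255));cv2.imwrite('pics/t11z.png',b)
im=eyes.grab_frame('side');cv2.imwrite('pics/s11.png',cv2.resize(im[120:300,200:360,::-1],None,fx=3.3,fy=3.3))"
```

```text
clock: 19.15
tool_pos: [0.635, -0.1538, 0.1529]
eef_rot: [-0.002, 0.704, 0.71, -0.001]
force: [-0.9, -0.4, -0.6]
width: 0.03
t 19.15 tcp [ 0.635  -0.1538  0.1529] v [-0.1824  0.0003] yawY-groove -90.02 F [-0.9 -0.4 -0.6] w 0.03
```

View pics/t11.png

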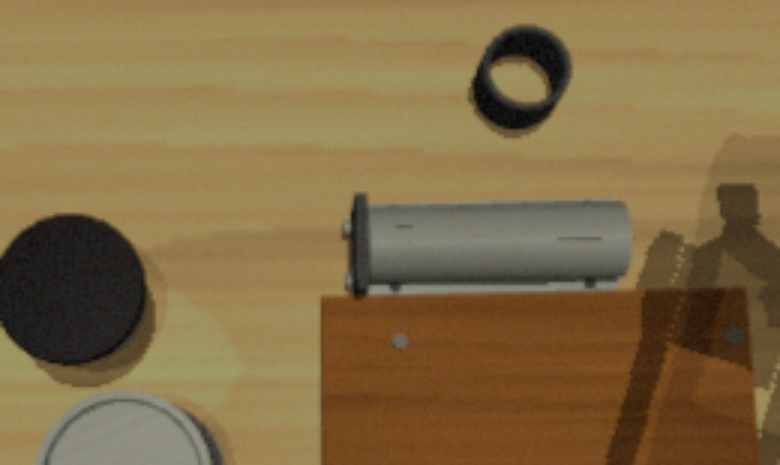

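View pics/t11z.png

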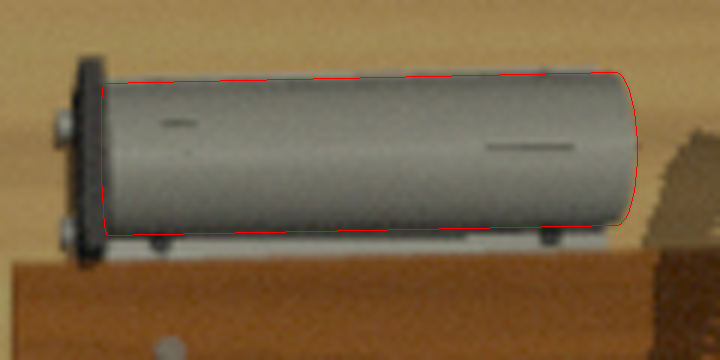

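View pics/s11.png

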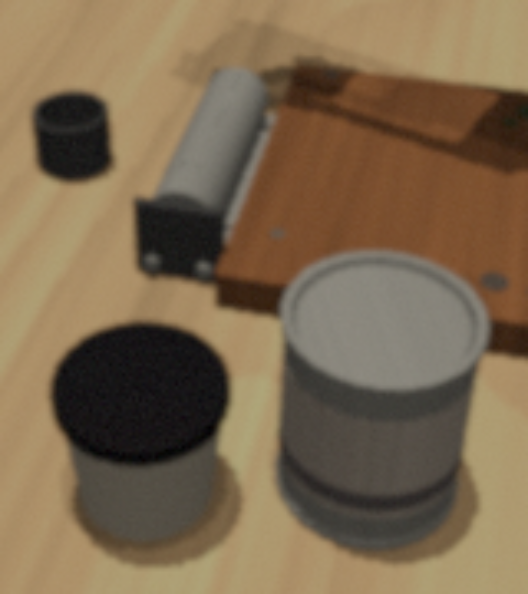

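The predicted seated outline matches the pipe: ends at zoomed (105, 637), hard against the stop with no gap. The tin, cup and coupling are where they were, and the robot is clear.

```bash
python3 -c "
from rig import sign_off
print(sign_off())"
```

```text
the job is handed in; nothing more can be done
None
```

The pipe is in the V-block groove with its end against the stop. I handed the job in at about 19 s of the 46 s allowed.

**What I did:** I pushed the pipe across the board from behind with two open fingertips, which also straightened it, until it dropped into the groove. Then I pushed its free end along the groove until it hit the stop. It was never gripped or lifted.

**Last checks:**
- **Against the stop:** the tool stalled at the predicted position (−91 mm), and the push rose from about 6 N to 14.5 N, above the sliding force.
- **Pipe position:** after I backed off, the outline predicted for a seated pipe matched the top picture, with no gap at the stop. The pictures resolve only about 2 mm, so the force rise is the stronger evidence.
- **Bystanders:** the tin, cup and coupling look unmoved by eye; I did not measure them again. The robot was clear of everything at hand-in.

**What went wrong or disagreed:**
- **Typing slip:** while backing off after the roll, I typed one row 2 cm down instead of up. The fingertips may have brushed the board; the pictures afterwards showed nothing moved.
- **Starting position:** the side-view fit of the pipe was unreliable and put it 30 mm off along its length. I used the top-view fit, which later moves confirmed.
- **Sideways force:** there was a sideways force of 2–4 N during the last push that I could not explain. It was gone once I backed off.

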